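# Shut the ultrasonic cleaner and start it at its touch-free eye

## Robot

A 6-joint arm with a two-finger parallel gripper is mounted at the origin on the work surface. World frame = base frame: x ahead of the robot, y to its left, z up, the work surface at z = 0. Lengths are in m, angles in rad, forces in N, time in s.
With the tool pointing down it reaches from about 0.35 to 0.725 m from the base axis. Payload 4.3 kg.
Tool frame: the origin (TCP) lies between the finger pads, 19 mm behind the fingertips; this is the grasp point; z points along the fingers, y is the line along which they close (so a half turn about z gives the same grasp; the last joint's range is limited). The gripper opens to 85 mm and grips with 20 to 120 N. Pads are 22 mm wide; open, the fingers measure 114 mm over their backs; the gripper's body (76 mm by 85 mm) begins 54 mm behind the grasp point. The pads swing forward as they close: fully open they stand 13 mm farther back than shut.
Start: joints at [1.053, 0.377, 0.081, 1.274, 0, 1.46], TCP at [0.228, 0.528, 0.25] pointing down, gripper open.
Joint ranges: [-2.72, 2.72], [-0.84, 1.66], [-1.02, 1.22], [-1.77, 2.12], [-1.37, 1.28], [-3.14, 3.14]. Speed limits (rad/s): [2.57, 2.57, 3.14, 3.14, 3.14, 3.14].

## Interface

Orientations are given as a 3x3 rotation matrix whose columns are the frame's x, y, z axes.
In Python, from plant import r gives the robot as it stands. Calls block until the motion is done:
- r.move_to(position, orientation): joint-space move of the TCP to a pose.
- r.move_straight(position, frame=None, speed=0.15, until_force=None): straight line of the TCP; frame=None keeps the orientation; speed is the mean speed in m/s. With until_force (N) it stops when the force on the tool has changed by that much, and returns True; else False.
- r.goto_joints(angles): joint-space move.
- r.ungrasp() and r.close(grasp_force=None): open the fingers fully, or close them until they stop; grasp_force is the grip in N (None keeps the last).
- r.dwell(seconds).
- r.solve_ik(position, orientation): joint angles nearest the present ones, or None.
- r.snapshot(name): name is "side" or "top"; returns the picture (384x512x3 uint8, red, green, blue); there is no depth.
- r.camera_model(name): a dict with "fx", "fy", "cx", "cy" (pixels), "k1" (the pictures are not rectified: a ray, as slopes to the right and down, at radius r is drawn at 1 + k1 r^2 times it, then the intrinsics apply), "cam_to_world" (4x4, takes a point from camera to world coordinates). Camera axes: x right, y down, z forward; pixel columns grow to the right and rows downward; lengths in m; the calibration is good to about 2 mm. A picture is of the moment at which its call begins. camera_model takes no time and is no camera call.
A pose or a line that the arm cannot do raises r.PlanningError and nothing moves.
- r.hand_in(): hands the job in; it is judged then, once.
Trained networks look in the newest picture that a camera, given by its name, has taken for a name from the list of things; names that differ only in an ending like _2 or _b are one class to them, and where a whole thing is asked for, a point or a joint stands for the part that bears it (a point fixed in the world has none). Each returns a list of dicts, best first, with "conf" (0 to 1); they miss things now and then, are a little off and sometimes report something else, mostly with a low value. They report only what shows in the picture. A call takes as long as a camera call.
- r.spot_in(camera, label): "bbox" ([left, top, right, bottom] in pixels, round what is visible of it).
- r.outline_of(camera, label): "mask" (384x512 bool, what is visible of it) and "bbox" ([left, top, right, bottom] in pixels, round what is visible of it).
- r.tip_of(camera, label): "at" ([column, row] in pixels: a listed point, or the origin of a listed thing).
Readings, each from a call of its own:
- r.read_time(): time.
- r.read_joint_pos(): joint angles.
- r.read_qd(): joint speeds.
- r.read_joint_efforts(): joint torques, N m.
- r.read_position(): TCP position.
- r.read_orientation(): TCP orientation.
- r.read_contact_force(): force on the tool from outside, world axes, zero at the start.
- r.read_wrist_torque(): the same for the moment, N m.
- r.read_gripper_width(): opening from 0.0 (shut) to 1.0 (fully open).
- r.read_gripper_force(): force on a finger pad.
Only numpy, scipy, OpenCV 4.12 (cv2) and the standard library are available. Lean on these libraries where they do the work, as an engineer would, in place of code of your own. Each camera call takes 0.05 s, during which the arm holds its last target. There are 200 camera calls.

## Task

The ultrasonic cleaner's lid was left ajar: push it gently down with the fingertips until it is fully shut, without gripping it or raising it. Then start the wash by pointing at the touch-free start eye, the ROUND one on the control ledge beside the tank: bring the fingertips 2 to 4 cm straight above it, hold still for two seconds without touching it, then withdraw the hand at least 15 cm from it. Do not touch any of the controls or reach low over the square stop eye, and leave the jar, bottle, cup and tools where they are.

Things in the scene. Friction and masses are not known exactly. Their poses are not given: they have to be found in the camera images.
- cleaner: ultrasonic cleaner, fixed, 200 (own x) by 270 mm (own y). Origin on the bench under its centre; own x points to the hinge side, away from the robot (turned up to 0.35 rad). Tank at own y -45 to 135 mm, rim 130 mm high; right of it (own y -135 to -45) a control ledge, top 90 mm high, with round eye, square eye and dial in any order, 62 mm apart along own x, at own y -90 mm
- lid (a joint): angle of the tank's flat steel lid in rad: 0 fully shut (it rests there on its stop), larger is more open; found at 0.4 to 0.85. Stiff hinge: the lid stays where it is left; about 1 to 4 N of fingertip push on its outer (upper) face, 100 mm from the hinge, moves it down
- hinge (a point): midpoint of the lid's hinge line (along the cleaner's own y) at the tank's far rim, 131 mm above the bench. The lid is 204 mm long from there, 184 mm wide, 8.5 mm thick at its raised middle, with a 50 mm wide tab projecting 19 mm beyond its free edge. When shut its outer face is level, 139.5 mm above the bench
- lid_top (a point): point on the lid's outer (upper) face, in the middle of its width, 100 mm from the hinge line; moves with the lid
- eye_round: touch-free START eye: ROUND, 42 mm diameter aluminium ring with a black 32 mm round window, 8 mm high, fixed on the control ledge; origin: centre of underside
- eye_round_top (a point): centre of the round eye's window, on its top face, 98 mm above the bench, z up. To point at it, the tool point (TCP) belongs straight above this point, between 22 and 75 mm higher (about 45 mm is good) and within 18 mm sideways
- eye_square: touch-free STOP eye: SQUARE, 42 by 42 mm aluminium frame with a black square window, 8 mm high, on the same ledge; origin: centre of underside
- eye_square_top (a point): centre of the square eye's window, on its top face, 98 mm above the bench, z up
- dial: timer dial on the same ledge: 38 mm black disc with an aluminium pointer bar (36 by 8 mm) raised over it, 20 mm high; does not need turning; origin: centre of underside
- jar: closed clear glass paint jar, 44 mm diameter, 50 mm tall; origin: centre of underside (bystander, loose)
- cup: open steel paint cup, 42 mm diameter, 40 mm tall; origin: centre of underside (bystander, loose)
- bottle: closed white plastic bottle, 56 mm diameter, 120 mm tall; origin: centre of underside (bystander, loose)
- screwdriver: screwdriver, 160 mm long, lying along its own x near the cleaner's front; origin about mid-length (bystander, loose)
- wrench: small wrench, 140 mm long, lying along its own x behind the cleaner; origin about mid-length (bystander, loose)
- brush: flat brush, 170 mm long, lying along its own x to the right of the cleaner; origin about mid-length (bystander, loose)

How it is judged:
By the outcome, as a careful person would: the job done as asked, in the order asked, and still so for the second after the job is handed in, with the robot touching nothing.
It also fails if it takes over 48 s, if anything falls off the work surface, if the arm or the gripper's body presses on something with over 40 N, if the wrist force passes 120 N, or if a joint passes its speed limit or range.

## Working session

There is one attempt and no reset: what is moved stays moved. The work goes in short steps, each a Python script; the robot and the scene stay as the last script left them, time stands still between calls to the robot, and variables do not carry over. Pictures are saved under pics/ and viewed, at most 10 in all, crops included, and the job is handed in when it is done.

```bash
mkdir -p pics
cat > h.py <<'E'
import numpy as np, cv2
from plant import r
def ray(cam,px):
    m=r.camera_model(cam); d=np.array([(px[0]-m["cx"])/m["fx"],(px[1]-m["cy"])/m["fy"]])
    s=d.copy()
    for _ in range(20): s=d/(1+m["k1"]*(s@s))
    T=np.array(m["cam_to_world"]); return T[:3,3],T[:3,:3]@np.array([s[0],s[1],1])
def atz(cam,px,z):
    o,d=ray(cam,px); return o+d*(z-o[2])/d[2]
def proj(cam,p):
    m=r.camera_model(cam); T=np.array(m["cam_to_world"]); q=T[:3,:3].T@(np.asarray(p)-T[:3,3]); s=q[:2]/q[2]
    s=s*(1+m["k1"]*(s@s)); return np.array([m["fx"]*s[0]+m["cx"],m["fy"]*s[1]+m["cy"]])
E
python3 - <<'E'
from h import *
im={c:r.snapshot(c) for c in("top","side")}
for c in im: cv2.imwrite(f"pics/{c}0.png",im[c][:,:,::-1]); print(c,np.round(r.camera_model(c)["cam_to_world"],2)[:3,3])
for c in im:
  for l,z in(("eye_round_top",.098),("eye_square_top",.098),("dial",.09),("hinge",.131),("lid_top",.18),("cleaner",0),("jar",0),("bottle",0),("cup",0),("brush",0),("wrench",0),("screwdriver",0)):
    for d in r.tip_of(c,l)[:2]: print(c,l,round(d["conf"],2),np.round(d["at"],1),np.round(atz(c,d["at"],z),3))
print(r.read_time())
E
```

```text
top [0.44 0.06 1.06]
side [ 0.45 -0.64  0.78]
top eye_round_top 0.52 [273.  212.3] [0.532 0.035 0.098]
top eye_square_top 0.86 [271.7 234.8] [0.479 0.039 0.098]
top dial 0.6 [272.2 185.1] [0.6   0.036 0.09 ]
top hinge 0.72 [213.1 170. ] [0.631 0.175 0.131]
top lid_top 0.71 [207.  197.1] [0.56  0.182 0.18 ]
top lid_top 0.2 [229.8 157.5] [0.649 0.132 0.18 ]
top jar 0.73 [308.5 190.6] [ 0.598 -0.063  0.   ]
top bottle 0.65 [161.9 223.4] [0.515 0.327 0.   ]
top bottle 0.61 [213.3 168.3] [0.662 0.191 0.   ]
top cup 0.58 [308.5 231.2] [ 0.491 -0.06   0.   ]
top brush 0.71 [344.1 210. ] [ 0.545 -0.155  0.   ]
top wrench 0.94 [224.8 158.4] [0.689 0.16  0.   ]
top wrench 0.52 [309.8 197.4] [ 0.58  -0.066  0.   ]
top screwdriver 0.93 [231.4 275.7] [0.378 0.142 0.   ]
side eye_round_top 0.61 [251.3 202.7] [0.545 0.04  0.098]
side eye_square_top 0.53 [226.5 209.7] [0.482 0.028 0.098]
side dial 0.64 [274.3 200.5] [0.603 0.046 0.09 ]
side hinge 0.7 [275.  152.6] [0.633 0.184 0.131]
side hinge 0.62 [263.2 289.8] [ 0.525 -0.228  0.131]
side lid_top 0.85 [246.5 139.3] [0.559 0.191 0.18 ]
side lid_top 0.63 [246.5 204.4] [ 0.522 -0.045  0.18 ]
side cleaner 0.76 [243.6 205.1] [ 0.535  0.133 -0.   ]
side jar 0.85 [278.7 256.6] [ 0.594 -0.059  0.   ]
side cup 0.89 [240.  263.7] [ 0.498 -0.063  0.   ]
side brush 0.69 [265.  287.8] [ 0.544 -0.14   0.   ]
side wrench 0.59 [295.1 193.1] [0.688 0.154 0.   ]
1.3
```

Run:
```python
import cv2,numpy as np
a=cv2.imread("pics/top0.png")[130:300,130:360]; cv2.imwrite("pics/topc.png",cv2.resize(a,None,fx=3.4,fy=3.4,interpolation=cv2.INTER_CUBIC))
a=cv2.imread("pics/side0.png")[70:310,140:400]; cv2.imwrite("pics/sidec.png",cv2.resize(a,None,fx=2.5,fy=2.5,interpolation=cv2.INTER_CUBIC))
```

```text
(no output)
```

View pics/topc.png

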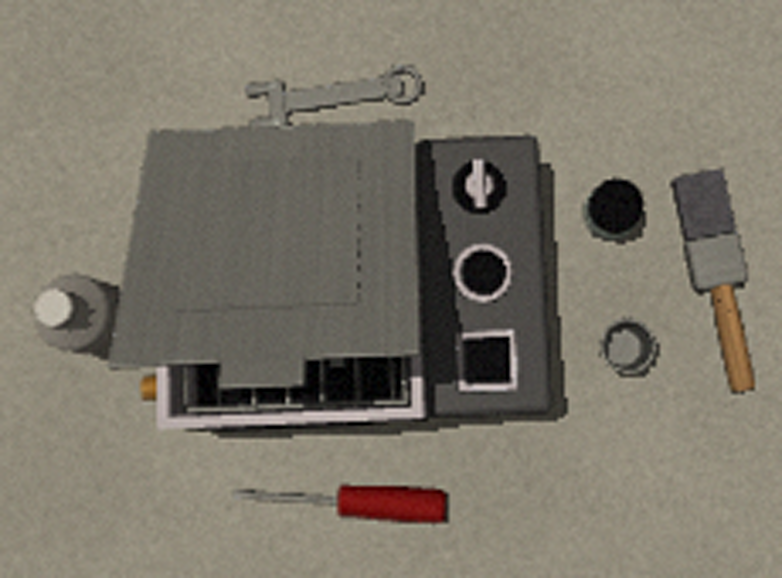

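View pics/sidec.png

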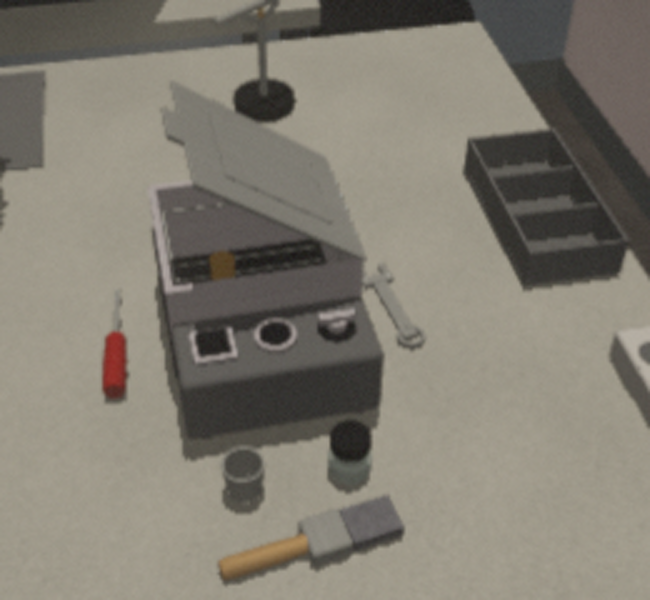

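The top crop shows, from far to near, the dial (~px 271,185), the round eye (~272,210) and the square eye (~273,236). The lid is ajar and the bottle stands to its left. The side crop confirms that order. It also shows a black-based stand behind the cleaner, so I'll check the full pictures for obstacles.

Run:
```python
from h import *
cv2.imwrite("pics/both.png",cv2.resize(np.hstack([cv2.imread("pics/top0.png"),cv2.imread("pics/side0.png")]),(800,300),interpolation=cv2.INTER_AREA))
print("lamp base",atz("side",(246,110),0))
def tri(a,b):
    o1,d1=ray("top",a);o2,d2=ray("side",b)
    s=np.linalg.lstsq(np.c_[d1,-d2],o2-o1,rcond=None)[0]; p,q=o1+s[0]*d1,o2+s[1]*d2
    return np.round((p+q)/2,3),round(np.linalg.norm(p-q),4)
print("lid_top",tri((207,197.1),(246.5,139.3)))
for l in("eye_round","eye_square","dial","lid_top"):
  c={}
  for cam in("top","side"):
    d=r.outline_of(cam,l)
    for e in d[:2]:
      m=e["mask"]; ys,xs=np.nonzero(m); print(cam,l,round(e["conf"],2),e["bbox"],m.sum(),np.round(atz(cam,(xs.mean(),ys.mean()),.098),3))
# lid tab corner: top crop (220,386),(303,385); side crop (165,108),(172,140)
for a,b in(((220,386),(172,85)),((303,385),(163,106))):
  print(a,b,tri(np.array(a)/3.4+130,np.array(b)/2.5+np.array([140,70])))
print(r.read_orientation())
```

```text
lamp base [0.61764576 0.62560591 0.        ]
lid_top (array([0.558, 0.182, 0.187]), np.float64(0.002))
top eye_round 0.73 [261.0, 202.9, 281.0, 220.3] 228 [0.538 0.038 0.098]
top eye_round 0.51 [202.5, 150.9, 248.0, 165.7] 331 [0.668 0.15  0.098]
side eye_round 0.66 [286.4, 173.4, 309.0, 212.1] 266 [0.664 0.051 0.098]
side eye_round 0.53 [244.1, 200.1, 257.2, 214.2] 190 [0.539 0.035 0.098]
top eye_square 0.75 [260.8, 225.0, 283.4, 242.5] 319 [0.477 0.037 0.098]
side eye_square 0.48 [219.5, 200.9, 236.3, 215.5] 207 [0.48  0.033 0.098]
top dial 0.61 [265.3, 178.5, 279.3, 192.4] 157 [0.6   0.041 0.098]
side dial 0.53 [268.7, 193.5, 284.7, 207.7] 153 [0.603 0.038 0.098]
top lid_top 0.85 [159.4, 166.4, 252.3, 246.8] 6179 [0.555 0.187 0.098]
top lid_top 0.6 [326.6, 178.9, 350.8, 244.6] 780 [ 0.543 -0.126  0.098]
side lid_top 0.97 [204.1, 104.0, 290.7, 173.9] 2642 [0.569 0.312 0.098]
(220, 386) (172, 85) (array([0.464, 0.189, 0.295]), np.float64(0.0153))
(303, 385) (163, 106) (array([0.459, 0.142, 0.302]), np.float64(0.0039))
[[-9.17985237e-01  3.96614542e-01  9.59796832e-05]
 [ 3.96614552e-01  9.17985229e-01  1.29054642e-04]
 [-3.69229837e-05  1.56537195e-04 -9.99999987e-01]]
```

View pics/both.png

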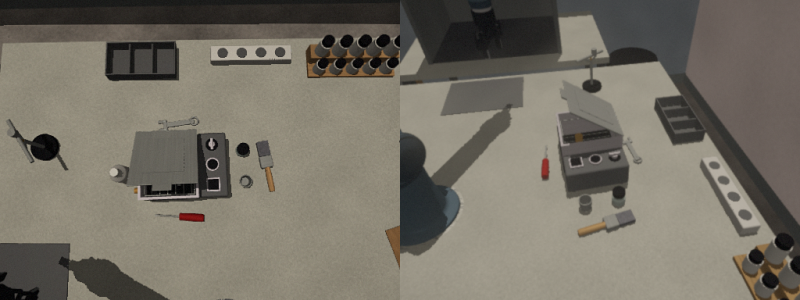

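The surroundings are clear: the only stand is a lamp at y≈0.62, well off the path. Next I close the fingers and press the lid down about 130 mm from the hinge.

Run:
```python
from h import *
R=np.array([[-1,0,0],[0,1,0],[0,0,-1.]])
r.close(20)
r.move_to([.30,.45,.36],R); r.move_to([.505,.173,.36],R)
print(r.read_time(),r.read_contact_force())
for k in range(4):
    s=r.move_straight([.505,.173,.154],speed=.05,until_force=9)
    p=r.read_position(); print(s,np.round(p,4),np.round(r.read_contact_force(),2),r.read_time())
    if not s or p[2]<.165: break
cv2.imwrite("pics/side1.png",cv2.resize(r.snapshot("side")[70:310,140:400,::-1],None,fx=2.5,fy=2.5))
```

```text
4.425 [0.02402437 0.25695632 0.12709406]
True [0.505  0.173  0.1582] [-0.71 -0.63  4.43] 8.0833
```

View pics/side1.png

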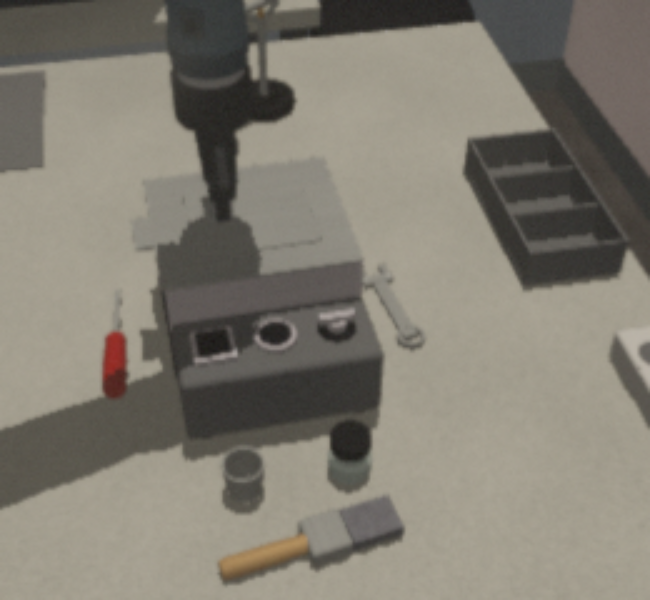

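The lid lies flat: the fingertips stopped at 0.139 m, which is the shut height. I'll give it one short firm press, then withdraw, look and point at the round eye.

Run:
```python
from h import *
print(r.move_straight([.505,.173,.155],speed=.02,until_force=8),r.read_position(),r.read_contact_force())
r.move_straight([.505,.173,.30],speed=.12)
r.move_straight([.5385,.037,.30],speed=.12)
im=r.snapshot("side"); cv2.imwrite("pics/side2.png",cv2.resize(im[70:310,140:400,::-1],None,fx=2.5,fy=2.5))
for c in("side",):
  for d in r.tip_of(c,"lid_top")[:1]: print(d["conf"],d["at"],proj(c,[.537,.174,.1395]))
  for d in r.outline_of(c,"eye_round")[:3]:
    ys,xs=np.nonzero(d["mask"]); print(d["conf"],atz(c,(xs.mean(),ys.mean()),.098))
print(r.read_time(), r.solve_ik([.5385,.037,.37],r.read_orientation()) is not None)
```

```text
True [0.50500202 0.17301779 0.15822632] [-1.76969666e+00  2.11630983e-03  6.75685278e+00]
0.75 [240.8, 156.1] [239.87707504 156.66074071]
0.47 [0.5401107  0.03661977 0.098     ]
11.15 True
```

View pics/side2.png

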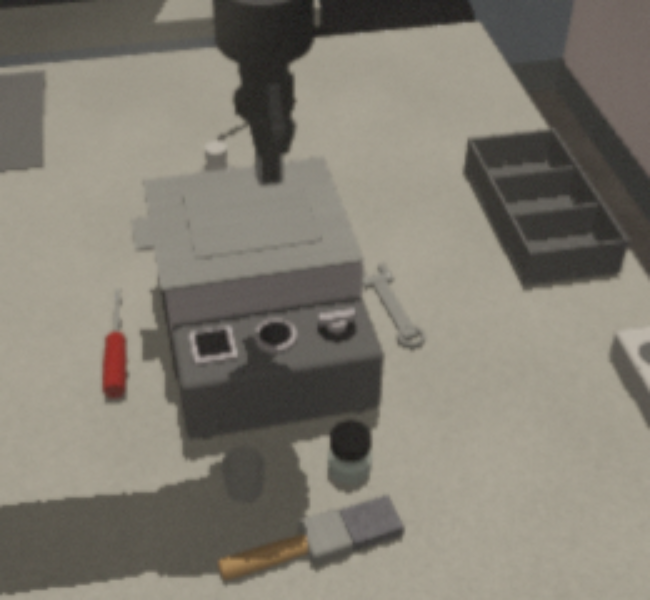

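The lid is flat and shut, with `lid_top` within 1 px of where it should be. The round eye sits between the square eye and the dial, around crop (276,335). Now I point at it, hold and withdraw.

Run:
```python
from h import *
print(r.move_straight([.5385,.037,.146],speed=.08,until_force=6),r.read_position())
cv2.imwrite("pics/side3.png",cv2.resize(r.snapshot("side")[70:310,140:400,::-1],None,fx=2.5,fy=2.5))
r.dwell(2.7); print(r.read_position(),r.read_contact_force())
r.move_straight([.5385,.037,.37],speed=.12)
cv2.imwrite("pics/side4.png",cv2.resize(r.snapshot("side")[70:310,140:400,::-1],None,fx=2.5,fy=2.5))
print(r.read_position(),r.read_time())
```

```text
False [0.53885003 0.03699077 0.14643942]
[0.53851014 0.03697878 0.1459906 ] [ 0.75152656  0.0939227  -0.50543455]
[0.53822751 0.03699115 0.36943422] 18.0417
```

View pics/side3.png

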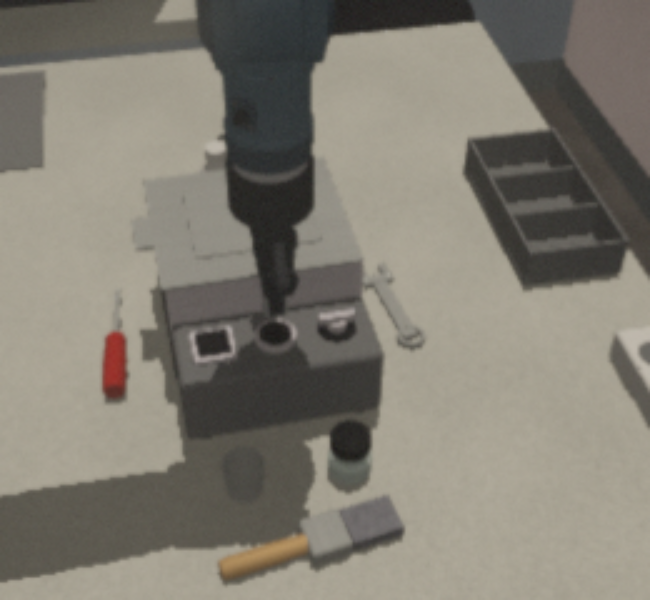

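View pics/side4.png

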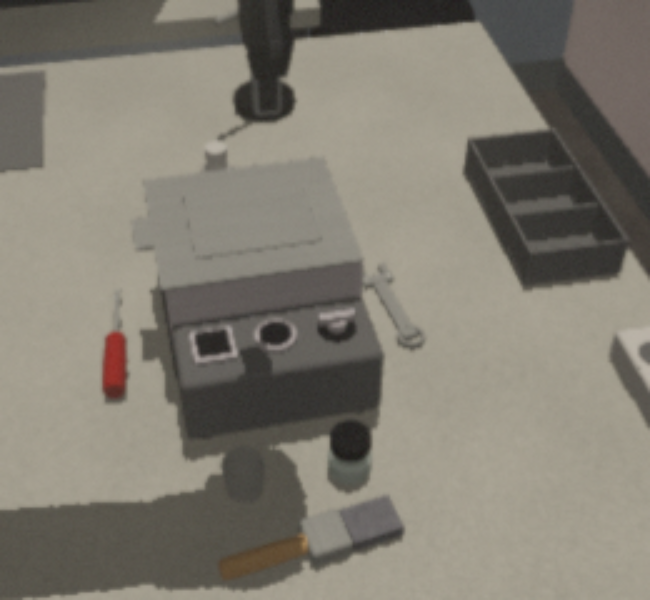

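The first picture shows the fingertips just above the round eye at crop (276,310), clear of it. The second shows the hand withdrawn, the lid shut and everything else still in place.

```bash
python3 -c "
from plant import r
r.dwell(0.3); print(r.hand_in())"
```

```text
the job is handed in; nothing more can be done
None
```

I pushed the lid fully shut, held the fingertips about 29 mm above the round start eye for 2.7 s without touching it, withdrew the hand more than 25 cm above it, and handed the job in at about 18 s; the cameras show nothing else moved, but hand-in gave no verdict.

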